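# Set the bottle mixer and load a bottle from the carton

## Robot

A 7-joint arm with a two-finger parallel gripper is mounted at the origin on a cart in front of the work surface, level with it; the furniture and walls round the work are solid. World frame = base frame: x ahead of the robot, y to its left, z up, the work surface at z = 0. Lengths are in m, angles in rad, forces in N, time in s.
With the tool pointing down it reaches from about 0.4 to 0.85 m from the base axis. Payload 10.4 kg.
Tool frame: the origin (TCP) lies on the centre line of the jaws, within the pads' length; the fingertips stand 11 mm ahead of it and the grasp point (between the pads) lies 8 mm behind it (tip_reach is the distance from the TCP to the fingertips, in m); z points along the fingers, y is the line along which they close (so a half turn about z gives the same grasp; the last joint's range is limited). The gripper opens to 85 mm and grips with 20 to 120 N. Pads are 22 mm wide; open, the fingers measure 114 mm over their backs; the gripper's body (76 mm by 85 mm) begins 54 mm behind the grasp point. The pads swing forward as they close: fully open they stand 13 mm farther back than shut.
Start: joints at [1.196, 0.332, -0.065, 1.46, 0.022, 1.35, -0.088], TCP at [0.215, -0.587, 0.242] pointing down, gripper open.
Joint ranges: [-2.6, 2.6], [-0.5, 2.12], [-1.47, 1.34], [0.16, 2.42], [-1.27, 4.41], [0.06, 2.06], [-2.6, 2.6]. Speed limits (rad/s): [2.22, 2.22, 2.79, 2.79, 3.14, 3.14, 3.14].

## Interface

Orientations are given as a unit quaternion [x, y, z, w].
In Python, from workcell import get_obs, camera, hand_in, tip_reach gives the robot as it stands. The module is installed in compiled form; this text tells all that it offers.
- The arm moves only by the tool move_arm, never from a script. Its argument "plan" is a list of rows, each an object with "delta_pos": the shift along the tool's x, y, z in normalised numbers (1 is 0.75 m), a list of three; "turn": the turn, a rotation vector about the tool's x, y, z in fractions of the full range, 1 being pi rad, a list of three; "fingers": the closure, from 0 (fully open) to 1 (shut). A call has 1 to 12 rows; each row is the pose to reach, as a shift and turn from the pose commanded when the call began, along the tool's axes at that moment; what a row does not reach only later rows make up. A row lasts 1/8 s, in which the tool goes at most 62.5 mm and 10.7 degrees, less where a joint would pass 70% of its speed; a pose out of reach is approached as far as the arm can. A call with a gripper value outside its range is refused whole. The fingers move at their own pace and stop on an object; "force" is the grip in N (left out, the last holds). Time passes only in rows, so rows that repeat a pose let the fingers close. It gives the time, the measured TCP pose, the force, the opening and the grip force at its end, in the units of the state.
- get_obs(): the state, without advancing time (a new reading comes with each control period).
- camera(name): name is "scene" or "side" or "wrist"; returns a dict with "color" (400x640x3 uint8, red, green, blue), "range_z" (400x640 float32, m along the optical axis (not along the pixel's ray), 0 where there is no reading), "fx", "fy", "cx", "cy" (pixels), "R" (3x3) and "t" (3): a world point X has camera coordinates R X + t; the wrist camera has in their place "tool_from_camera" (4x4, takes a point from camera to tool coordinates, whose origin is the TCP and whose axes are the flange's). Camera axes: x right, y down, z forward; pixel columns grow to the right and rows downward; lengths in m; the calibration is good to about 2 mm. The wrist camera is an equidistant fisheye: a pixel r from the principal point sees the ray r / f radians off the axis. A picture is of the moment at which its call begins: read the wrist's pose just before it.
- hand_in(): hands the job in; it is judged then, once.
The state is a dict: "clock": time; "joint_pos": joint angles; "joint_velocities": joint speeds; "tau": joint torques, N m; "position": TCP position; "ee_rot": TCP orientation; "ft_force": force on the tool from outside, world axes, zero at the start; "torque": the same for the moment, N m; "grip_width": opening from 0.0 (shut) to 1.0 (fully open); "grasp_force": force on a finger pad.
Only numpy, scipy, OpenCV 4.12 (cv2) and the standard library are available. Lean on these libraries where they do the work, as an engineer would, in place of code of your own. Each camera call takes 0.05 s, during which the arm holds its last target. There are 200 camera calls.

## Task

Get the bottle mixer ready: turn its clicking scale sleeve until the white mark stands at 5, and take the smaller of the two amber bottles out of the partitioned carton and stand it upright on the mixer's round platform, inside the rim, in either order. Set the bottle down rather than dropping it, and leave the other bottle and the two vials standing in the carton.

Things in the scene. Friction and masses are not known exactly. Their poses are not given: they have to be found in the camera images.
- scale_sleeve (a joint): sleeve angle, rad: 0 = white mark at 1, grows clockwise seen from above. The dial round it has 1 to 7, 0.5236 rad apart: n is at (n-1) x 0.5236, so 5 is at 2.094. 1 lies to the mixer's +y (left), 4 to +x (away), 7 to -y. Spring detent at each number: let go, it snaps to the nearest; about 0.06 N m to turn past a click. End stops 0.12 rad beyond 1 and 7
- sleeve_grip (a point): point on the sleeve's upright axis at a good height to grip from above, 66 mm over the worktop. Sleeve: round black knurled collar, 44 mm diameter, 32 mm tall, top 11 mm above this point; grey flange of 58 mm diameter below, its top 21 mm below this point; a fixed 20 mm steel spindle stands 3 mm out of the top. Grip at any yaw
- sleeve_mark (a point): upper end of the white mark on the sleeve, at its top edge, 22 mm from the axis; it turns with the sleeve and shows the number
- mixer: the bottle mixer, fixed: a white box with rounded edges, 130 x 220 mm, top 40 mm above the worktop; origin at the middle of its underside, x axis away from the robot, y to the left (along its length). The platform's middle is at +55 mm y, the sleeve's axis at -55 mm y
- platform (a point): middle of the mixer's round platform, on its flat upper face, 44 mm above the worktop; the face is 86 mm across, with an aluminium rim of 94 mm outer diameter that stands 8 mm above the face
- carton: open partitioned cardboard carton, fixed, 200 x 200 mm, 105 mm tall, walls 4 mm; crossed dividers, 4 mm thick and 74 mm tall, make four cells of 94 x 94 mm with their middles at +-49 mm in x and y; floor 4 mm thick; origin at the middle of its underside
- amber_small: the smaller amber bottle, 40 mm in diameter, 82 mm tall, about 0.1 kg; it feels to the fingers like a 40 mm cylinder over its whole height, cap included; origin at the middle of its underside, z up. Stands in any one of the carton's cells
- amber_large: the larger amber bottle, 48 mm in diameter, 98 mm tall, in another cell; origin at the middle of its underside, z up
- vial_a: a small vial, 26 mm in diameter, 62 mm tall, in another cell; origin at the middle of its underside, z up
- vial_b: a second vial of the same size in the remaining cell; origin at the middle of its underside, z up

How it is judged:
At the end, for the whole second after the job is handed in: The sleeve rests in its click at 5 (within 0.12 rad); the smaller amber bottle stands upright (0.1 rad), released and still, flat on the platform inside the rim (within 26 mm of its middle); the larger amber bottle and both vials still stand upright on the carton floor (value of joint scale_sleeve between 1.974 and 2.214 rad and horizontal distance between amber_small and platform below 0.026 m and z of amber_small in the frame of platform between -0.004 and 0.004 m and angle between amber_small's own z axis and vertical below 0.1 rad and linear speed of amber_small below 0.03 m/s and contact force between amber_small and the fingers below 0.1 N and horizontal distance between amber_large and carton below 0.11 m and height (world z) of each of amber_large, vial_a, vial_b below 0.015 m and angle between each of amber_large, vial_a, vial_b's own z axis and vertical below 0.2 rad and horizontal distance between each of vial_a, vial_b and carton below 0.125 m); the robot touches nothing.
It fails at once if the smaller amber bottle is dropped: it falls free of the fingers at more than 0.6 m/s (linear speed of amber_small above 0.6 m/s and contact force between amber_small and the fingers below 0.1 N).
It also fails if it takes over 58 s, if anything falls off the work surface, if the arm or the gripper's body presses on something with over 40 N, if the wrist force passes 120 N, or if a joint passes its speed limit or range.

## Working session

There is one attempt and no reset: what is moved stays moved. The work goes in short steps, Python scripts to look and compute and a tool call to move; the robot and the scene stay as the last step left them, time stands still between calls to the robot, and variables do not carry over. Pictures are saved under pics/ and viewed, at most 10 in all, crops included, and the job is handed in when it is done.

Besides the shell and the picture viewer there is one more tool, called in YAML: its name, and indented under it one key for each argument. move_arm: Moves the arm, as the interface text tells. Its arguments: {"type":"object","properties":{"plan":{"type":"array","items":{"type":"object","properties":{"delta_pos":{"type":"array","items":{"type":"number"}},"turn":{"type":"array","items":{"type":"number"}},"fingers":{"type":"number"}}}},"force":{"type":"number"}},"required":["plan"]}

```bash
mkdir -p pics; python3 - <<'E'
from workcell import *
import cv2,numpy as np
o=get_obs()
for k,v in o.items(): print(k,np.round(v,4))
print(tip_reach)
for n in ["scene","side"]:
    c=camera(n); cv2.imwrite(f"pics/{n}.png",c["color"][:,:,::-1]); np.savez(f"{n}.npz",**c)
    print(n,c["fx"],c["cx"],c["cy"],np.round(-c["R"].T@c["t"],3),np.round(c["R"],3).tolist())
E
```

```text
clock 0.0
joint_pos [ 1.1964  0.3329 -0.0647  1.4609  0.0216  1.3499 -0.0885]
joint_velocities [ 0.0003  0.001  -0.0002 -0.0009 -0.0003  0.0001 -0.0006]
tau [-1.00000e-03 -6.25445e+01  4.86000e-02 -3.91604e+01  1.62000e-02
  1.00000e-02 -0.00000e+00]
position [ 0.2153 -0.5864  0.2415]
ee_rot [ 9.846e-01  1.750e-01 -1.000e-04 -7.000e-04]
ft_force [0.4422 0.1824 0.8582]
torque [0.0435 0.0108 0.0906]
grasp_force 0.0
grip_width 1.0046
0.011
scene 378.11995332229907 319.9084298516394 200.3179475556143 [0.249 0.475 0.753] [[-0.841, -0.54, 0.006], [-0.409, 0.629, -0.661], [0.354, -0.558, -0.75]]
side 465.720763600447 312.1274569563753 192.6964919898999 [ 0.326 -0.914  0.532] [[0.964, -0.265, 0.018], [-0.102, -0.433, -0.896], [0.245, 0.862, -0.445]]
```

View pics/scene.png

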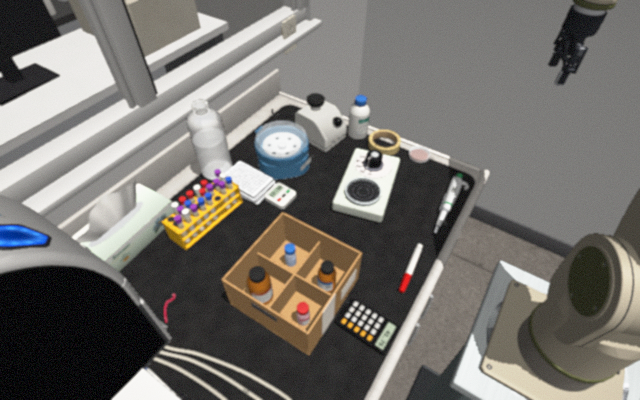

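View pics/side.png

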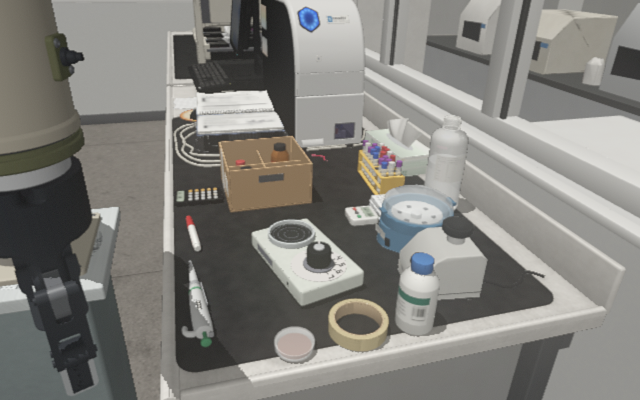

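The scene view shows the carton with the larger amber bottle (cap at about 259,275), the smaller amber bottle (cap at about 327,268), a blue vial (290,253) and a red vial (303,310). It also shows the mixer with its platform at (363,190) and sleeve at (374,158). The side view shows the mixer with its platform at (292,233) and sleeve at (319,255).

```bash
cat > h.py <<'E'
import numpy as np,cv2
def cloud(c):
    v,u=np.mgrid[0:400,0:640]; z=c["range_z"]
    P=np.stack([(u-c["cx"])/c["fx"]*z,(v-c["cy"])/c["fy"]*z,z],-1)
    return (P-c["t"])@c["R"]
def ray(c,u,v,h):
    d=c["R"].T@np.array([(u-c["cx"])/c["fx"],(v-c["cy"])/c["fy"],1]); o=-c["R"].T@c["t"]
    return o+d*(h-o[2])/d[2]
E
python3 - <<'E'
from h import *
S={n:dict(np.load(n+".npz")) for n in["scene","side"]}
for n,c in S.items():
    W=cloud(c); ok=c["range_z"]>0; x,y,z=W[...,0],W[...,1],W[...,2]
    col=c["color"].astype(int); box=np.zeros((400,640),bool)
    if n=="scene": box[140:225,325:405]=1
    else: box[215:310,245:370]=1
    m=box&ok&(col.min(2)>150)&(z>.03)&(z<.05)
    r=cv2.minAreaRect(W[m][:,:2].astype(np.float32)); print(n,"mixer",m.sum(),np.round(W[m].mean(0),3),r)
    m=box&ok&(z>.055)&(z<.1); print("sleeve",m.sum(),np.round(W[m].mean(0),3),np.round(W[m].max(0),3))
    m2=box&ok&(z>.072)&(z<.085); print(" top",m2.sum(),np.round(np.median(W[m2],0),3),np.round((W[m2].max(0)+W[m2].min(0))/2,3))
    # carton rim
    b=np.zeros((400,640),bool)
    if n=="scene": b[210:355,218:368]=1
    else: b[130:215,215:315]=1
    m=b&ok&(z>.098)&(z<.112); r=cv2.minAreaRect(W[m][:,:2].astype(np.float32)); print(" carton",m.sum(),r)
c=S["scene"]
for nm,u,v,h in[("large",259,275,.102),("small",327,268,.086)]: print(nm,ray(c,u,v,h), cloud(c)[v,u], cloud(c)[v-4,u])
cv2.imwrite("pics/zoom.png",np.hstack([cv2.resize(c["color"][215:350,220:365],None,fx=4,fy=4,interpolation=2)[:,:,::-1]]))
E
```

```text
scene mixer 1873 [ 0.516 -0.179  0.041] ((0.563447117805481, -0.18120618164539337), (0.2166380137205124, 0.23279954493045807), 13.98828125)
sleeve 256 [ 0.53  -0.232  0.073] [ 0.555 -0.126  0.083]
 top 173 [ 0.531 -0.236  0.078] [ 0.533 -0.241  0.078]
 carton 1402 ((0.5049257874488831, 0.16758373379707336), (0.2015705555677414, 0.20196405053138733), 0.36953502893447876)
side mixer 2970 [ 0.511 -0.227  0.04 ] ((0.5168663263320923, -0.19267970323562622), (0.1285516619682312, 0.21954362094402313), 13.427245140075684)
sleeve 506 [ 0.528 -0.253  0.072] [ 0.551 -0.222  0.081]
 top 304 [ 0.529 -0.249  0.077] [ 0.53  -0.245  0.077]
 carton 704 ((0.5025762915611267, 0.16632691025733948), (0.20053885877132416, 0.21099402010440826), 0.8339917659759521)
large [0.54996205 0.21944173 0.102     ] [0.5503048  0.21915053 0.10125983] [0.55679419 0.21140862 0.09943932]
small [0.45175352 0.1255969  0.086     ] [0.45182206 0.12547886 0.08577504] [0.4568474  0.11743476 0.0856808 ]
```

View pics/zoom.png

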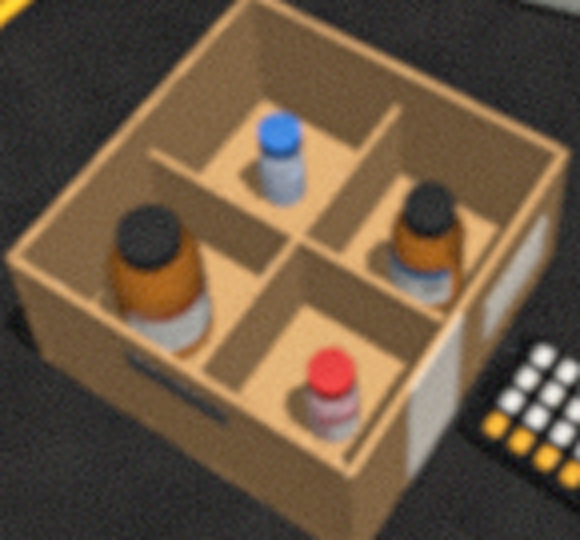

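In the zoom, the larger amber bottle's cap is at (149,235), the smaller's at (430,208), the blue vial's at (280,133) and the red vial's at (330,372), all standing. The small bottle is at about (0.452, 0.124) and the sleeve at about (0.530, -0.246). I'll hover over the sleeve first.

Units first: shifts go in shares of 0.75 m and turns go in shares of pi rad. So 0.413 m is 0.5507, 0.4 m is 0.5333.

move_arm:
  plan:
    - {"delta_pos": [0.0667, -0.0347, 0], "turn": [0, 0, 0], "fingers": 0}
    - {"delta_pos": [0.1333, -0.0693, 0], "turn": [0, 0, 0], "fingers": 0}
    - {"delta_pos": [0.2, -0.104, 0], "turn": [0, 0, 0], "fingers": 0}
    - {"delta_pos": [0.2667, -0.1387, 0], "turn": [0, 0, 0], "fingers": 0}
    - {"delta_pos": [0.3333, -0.1733, 0], "turn": [0, 0, 0], "fingers": 0}
    - {"delta_pos": [0.4, -0.2067, 0], "turn": [0, 0, 0], "fingers": 0}
    - {"delta_pos": [0.4667, -0.24, 0], "turn": [0, 0, 0], "fingers": 0}
    - {"delta_pos": [0.5333, -0.2667, 0], "turn": [0, 0, 0], "fingers": 0}
    - {"delta_pos": [0.5507, -0.2813, 0], "turn": [0, 0, 0], "fingers": 0}
    - {"delta_pos": [0.5507, -0.2813, 0], "turn": [0, 0, 0], "fingers": 0}
    - {"delta_pos": [0.5507, -0.2813, 0], "turn": [0, 0, 0], "fingers": 0}

```text
clock: 1.48
position: [0.5292, -0.2483, 0.2422]
ee_rot: [0.985, 0.174, -0.0, 0.0]
ft_force: [0.3, 0.2, 0.1]
grip_width: 0.999
grasp_force: 0.0
```

```bash
python3 - <<'E'
from workcell import *
import cv2,numpy as np
o=get_obs(); print(o["clock"],o["position"],o["ee_rot"],np.round(o["joint_pos"],3),o["ft_force"])
c=camera("wrist"); c["pos"]=o["position"];c["q"]=o["ee_rot"]; np.savez("w1.npz",**c)
print(c["fx"],c["fy"],c["cx"],c["cy"],np.round(c["tool_from_camera"],3).tolist())
cv2.imwrite("pics/w1.png",c["color"][:,:,::-1])
E
```

```text
1.475 [ 0.52919016 -0.24827098  0.24218154] [ 9.84791272e-01  1.73740702e-01 -4.39957048e-04  3.55069207e-04] [ 0.655  0.266 -0.354  1.558  0.095  1.335 -0.932] [0.27039644 0.23967637 0.06992448]
309.70691628693146 309.70691628693146 319.941076193518 204.08972250650854 [[0.001, -0.966, -0.258, 0.064], [1.0, 0.001, 0.0, 0.0], [-0.0, -0.258, 0.966, -0.132], [0.0, 0.0, 0.0, 1.0]]
```

View pics/w1.png

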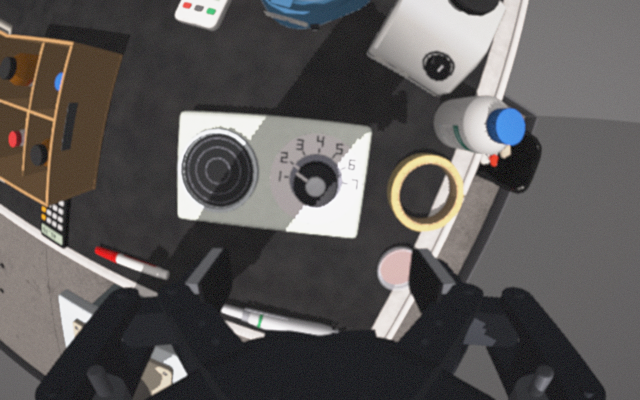

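The wrist view shows the platform at (218,167), the sleeve at (316,182) with its dial, and a white tick on its upper left pointing towards 2. I'll measure these, with a crop.

```bash
cat >> h.py <<'E'
from scipy.spatial.transform import Rotation as Ro
def wray(c,u,v,h):
    u=np.atleast_1d(u).astype(float);v=np.atleast_1d(v).astype(float)
    a,b=u-c["cx"],v-c["cy"]; r=np.hypot(a,b)+1e-9; th=r/c["fx"]
    d=np.stack([a/r*np.sin(th),b/r*np.sin(th),np.cos(th)],-1)
    T=c["tool_from_camera"]; Rw=Ro.from_quat(c["q"]).as_matrix()
    d=d@T[:3,:3].T@Rw.T; o=Rw@T[:3,3]+c["pos"]
    return o+d*((h-o[2])/d[:,2])[:,None]
E
python3 - <<'E'
from h import *
c=dict(np.load("w1.npz")); col=c["color"]
# rectify top-down at z=h by sampling world grid -> pixels
def ortho(x0,x1,y0,y1,h,s=2000):
    # rows: x decreasing, cols: y decreasing (left=+y)
    xs=np.arange(x1,x0,-1/s); ys=np.arange(y1,y0,-1/s)
    Y,X=np.meshgrid(ys,xs); P=np.stack([X,Y,np.full_like(X,h)],-1)
    Rw=Ro.from_quat(c["q"]).as_matrix();T=c["tool_from_camera"]
    p=(P-c["pos"])@Rw; p=(p-T[:3,3])@T[:3,:3]
    th=np.arctan2(np.hypot(p[...,0],p[...,1]),p[...,2]); ph=np.arctan2(p[...,1],p[...,0])
    return cv2.remap(col,(c["cx"]+c["fx"]*th*np.cos(ph)).astype(np.float32),(c["cy"]+c["fx"]*th*np.sin(ph)).astype(np.float32),cv2.INTER_CUBIC)
im=ortho(.44,.60,-.32,-.08,.052,2500)
im2=ortho(.48,.58,-.30,-.20,.077,4000)
out=np.zeros((400,1000,3),np.uint8); out[:400,:600]=im; out[:400,600:]=im2[:400,:400]
cv2.imwrite("pics/o1.png",cv2.resize(out,(800,320))[:,:,::-1])
# mixer top by white mask
m=(col.min(2)>95)&(np.ptp(col.astype(int),2)<40); b=np.zeros_like(m); b[105:242,172:378]=1; m=(m&b).astype(np.uint8)
ct=max(cv2.findContours(m,0,1)[0],key=cv2.contourArea)[:,0]
w=wray(c,ct[:,0],ct[:,1],.038)[:,:2].astype(np.float32); (cx,cy),sz,a=cv2.minAreaRect(w)
print(cx,cy,sz,a)
E
```

```text
0.5170245170593262 -0.19013004004955292 (0.1307426244020462, 0.22045668959617615) 13.669438362121582
```

View pics/o1.png

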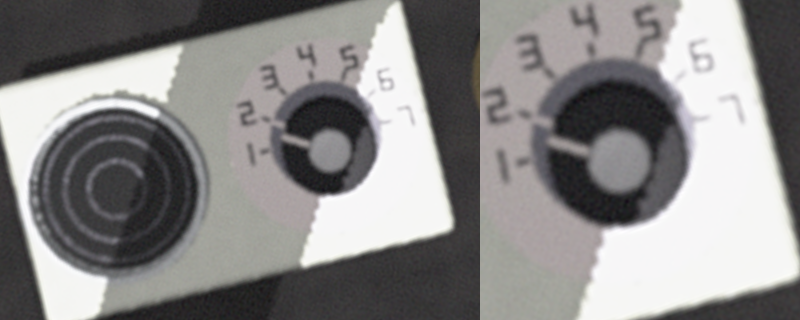

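The mark stands at 2, so I need three clicks, +1.571 rad about tool z. The sleeve is at (0.530, -0.2445) and the platform at (0.5045, -0.138). I'll lower and grip.

To row units: 0.18 m is 0.24, 0.08 m is 0.1067.

move_arm:
  plan:
    - {"delta_pos": [0.0027, -0.004, 0.0533], "turn": [0, 0, 0], "fingers": 0}
    - {"delta_pos": [0.0027, -0.004, 0.1067], "turn": [0, 0, 0], "fingers": 0}
    - {"delta_pos": [0.0027, -0.004, 0.16], "turn": [0, 0, 0], "fingers": 0}
    - {"delta_pos": [0.0027, -0.004, 0.2], "turn": [0, 0, 0], "fingers": 0}
    - {"delta_pos": [0.0027, -0.004, 0.2267], "turn": [0, 0, 0], "fingers": 0}
    - {"delta_pos": [0.0027, -0.004, 0.24], "turn": [0, 0, 0], "fingers": 0}
    - {"delta_pos": [0.0027, -0.004, 0.24], "turn": [0, 0, 0], "fingers": 0}

```text
clock: 2.4
position: [0.5312, -0.2432, 0.0624]
ee_rot: [0.985, 0.175, -0.0, 0.0]
ft_force: [0.5, -0.2, -0.8]
grip_width: 0.999
grasp_force: 0.0
```

move_arm:
  plan:
    - {"delta_pos": [0, 0, 0], "turn": [0, 0, 0], "fingers": 1}
    - {"delta_pos": [0, 0, 0], "turn": [0, 0, 0], "fingers": 1}
    - {"delta_pos": [0, 0, 0], "turn": [0, 0, 0], "fingers": 1}
    - {"delta_pos": [0, 0, 0], "turn": [0, 0, 0], "fingers": 1}
    - {"delta_pos": [0, 0, 0], "turn": [0, 0, 0], "fingers": 1}
    - {"delta_pos": [0, 0, 0], "turn": [0, 0, 0], "fingers": 1}
    - {"delta_pos": [0, 0, 0], "turn": [0, 0, 0], "fingers": 1}
    - {"delta_pos": [0, 0, 0], "turn": [0, 0, 0], "fingers": 1}
  force: 30

```text
clock: 3.4
position: [0.5315, -0.2426, 0.0633]
ee_rot: [0.985, 0.175, 0.0, 0.0]
ft_force: [-2.8, 2.6, 6.5]
grip_width: 0.499
grasp_force: 29.9
```

To row units: 1.58 rad is 0.5029.

move_arm:
  plan:
    - {"delta_pos": [0, 0, 0], "turn": [0, 0, 0.0414], "fingers": 1}
    - {"delta_pos": [0, 0, 0], "turn": [0, 0, 0.0828], "fingers": 1}
    - {"delta_pos": [0, 0, 0], "turn": [0, 0, 0.1273], "fingers": 1}
    - {"delta_pos": [0, 0, 0], "turn": [0, 0, 0.1719], "fingers": 1}
    - {"delta_pos": [0, 0, 0], "turn": [0, 0, 0.2165], "fingers": 1}
    - {"delta_pos": [0, 0, 0], "turn": [0, 0, 0.261], "fingers": 1}
    - {"delta_pos": [0, 0, 0], "turn": [0, 0, 0.3056], "fingers": 1}
    - {"delta_pos": [0, 0, 0], "turn": [0, 0, 0.3501], "fingers": 1}
    - {"delta_pos": [0, 0, 0], "turn": [0, 0, 0.3947], "fingers": 1}
    - {"delta_pos": [0, 0, 0], "turn": [0, 0, 0.4393], "fingers": 1}
    - {"delta_pos": [0, 0, 0], "turn": [0, 0, 0.4775], "fingers": 1}
    - {"delta_pos": [0, 0, 0], "turn": [0, 0, 0.5029], "fingers": 1}

```text
clock: 4.9
position: [0.5312, -0.2431, 0.0633]
ee_rot: [0.816, -0.578, 0.0, 0.0]
ft_force: [-3.9, 0.1, 6.5]
grip_width: 0.504
grasp_force: 30.1
```

To row units: -0.18 m is -0.24, -0.14 m is -0.1867, 0.01 rad is 0.0032.

move_arm:
  plan:
    - {"delta_pos": [0, 0, 0], "turn": [0, 0, 0.0032], "fingers": 1}
    - {"delta_pos": [0, 0, 0], "turn": [0, 0, 0.0032], "fingers": 1}
    - {"delta_pos": [0, 0, 0], "turn": [0, 0, 0.0032], "fingers": 0}
    - {"delta_pos": [0, 0, 0], "turn": [0, 0, 0.0032], "fingers": 0}
    - {"delta_pos": [0, 0, 0], "turn": [0, 0, 0.0032], "fingers": 0}
    - {"delta_pos": [0, 0, 0], "turn": [0, 0, 0.0032], "fingers": 0}
    - {"delta_pos": [0, 0, 0], "turn": [0, 0, 0.0032], "fingers": 0}
    - {"delta_pos": [0, 0, -0.0533], "turn": [0, 0, 0.0032], "fingers": 0}
    - {"delta_pos": [0, 0, -0.12], "turn": [0, 0, 0.0032], "fingers": 0}
    - {"delta_pos": [0, 0, -0.1867], "turn": [0, 0, 0.0032], "fingers": 0}
    - {"delta_pos": [0, 0, -0.24], "turn": [0, 0, 0.0032], "fingers": 0}
    - {"delta_pos": [0, 0, -0.24], "turn": [0, 0, 0.0032], "fingers": 0}

```text
clock: 6.4
position: [0.5327, -0.2434, 0.2461]
ee_rot: [0.814, -0.58, 0.003, -0.001]
ft_force: [-1.0, -0.3, -0.6]
grip_width: 1.004
grasp_force: 0.0
```

```bash
cat >> h.py <<'E'
def wgrab(name):
    from workcell import get_obs,camera
    o=get_obs(); c=camera("wrist"); c["pos"]=o["position"];c["q"]=o["ee_rot"]; np.savez(name,**c); print(o["clock"],np.round(o["position"],4),np.round(o["ee_rot"],4),np.round(o["joint_pos"],2)); return c
def ortho(c,x0,x1,y0,y1,h,s=2000):
    X,Y=np.meshgrid(np.arange(x1,x0,-1/s),np.arange(y1,y0,-1/s),indexing="ij"); P=np.stack([X,Y,np.full_like(X,h)],-1)
    T=c["tool_from_camera"]
    p=((P-c["pos"])@Ro.from_quat(c["q"]).as_matrix()-T[:3,3])@T[:3,:3]
    th=np.arctan2(np.hypot(p[...,0],p[...,1]),p[...,2]); ph=np.arctan2(p[...,1],p[...,0])
    return cv2.remap(c["color"],(c["cx"]+c["fx"]*th*np.cos(ph)).astype(np.float32),(c["cy"]+c["fx"]*th*np.sin(ph)).astype(np.float32),cv2.INTER_CUBIC)
E
python3 - <<'E'
from h import *
c=wgrab("w2.npz"); cv2.imwrite("pics/o2.png",ortho(c,.48,.58,-.30,-.20,.077,4000)[:,:,::-1])
E
```

```text
6.4 [ 0.5327 -0.2434  0.2461] [ 8.144e-01 -5.803e-01  3.100e-03 -8.000e-04] [ 0.4   0.24 -0.05  1.57  0.01  1.33 -2.47]
```

View pics/o2.png

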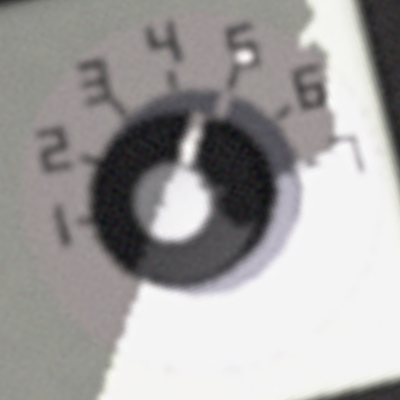

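The mark now stands at 5: it runs from (198,112) in towards the spindle at (172,203). Next I'll move over the small bottle, turning to a diagonal grip.

To row units: -0.373 m is -0.4973, -0.34 m is -0.4533, -2.02 rad is -0.643.

move_arm:
  plan:
    - {"delta_pos": [-0.0453, -0.0053, 0], "turn": [0, 0, -0.0541], "fingers": 0.0}
    - {"delta_pos": [-0.0907, -0.0107, 0], "turn": [0, 0, -0.1082], "fingers": 0.0}
    - {"delta_pos": [-0.136, -0.016, 0], "turn": [0, 0, -0.1623], "fingers": 0.0}
    - {"delta_pos": [-0.1813, -0.0213, 0], "turn": [0, 0, -0.2165], "fingers": 0.0}
    - {"delta_pos": [-0.2267, -0.0267, 0], "turn": [0, 0, -0.2706], "fingers": 0.0}
    - {"delta_pos": [-0.272, -0.032, 0], "turn": [0, 0, -0.3247], "fingers": 0.0}
    - {"delta_pos": [-0.3173, -0.0373, 0], "turn": [0, 0, -0.3788], "fingers": 0.0}
    - {"delta_pos": [-0.3627, -0.0427, 0], "turn": [0, 0, -0.4329], "fingers": 0.0}
    - {"delta_pos": [-0.408, -0.048, 0], "turn": [0, 0, -0.487], "fingers": 0.1}
    - {"delta_pos": [-0.4533, -0.0533, 0], "turn": [0, 0, -0.5411], "fingers": 0.2}
    - {"delta_pos": [-0.4973, -0.0587, 0], "turn": [0, 0, -0.5952], "fingers": 0.3}
    - {"delta_pos": [-0.4973, -0.0587, 0], "turn": [0, 0, -0.643], "fingers": 0.4}

```text
clock: 7.95
position: [0.4497, 0.1266, 0.2411]
ee_rot: [0.923, 0.385, -0.001, -0.0]
ft_force: [0.3, -0.3, 0.2]
grip_width: 0.6
grasp_force: 0.0
```

move_arm:
  plan:
    - {"delta_pos": [0, 0, 0], "turn": [0, 0, 0], "fingers": 0.4}
    - {"delta_pos": [0, 0, 0], "turn": [0, 0, 0], "fingers": 0.4}
    - {"delta_pos": [0, 0, 0], "turn": [0, 0, 0], "fingers": 0.4}

```text
clock: 8.32
position: [0.451, 0.1237, 0.242]
ee_rot: [0.925, 0.38, -0.0, -0.0]
ft_force: [0.1, 0.5, -0.1]
grip_width: 0.597
grasp_force: 0.0
```

```bash
python3 - <<'E'
from h import *
c=wgrab("w3.npz"); im=ortho(c,.39,.52,.06,.19,.086,3000)
cv2.imwrite("pics/o3.png",np.hstack([c["color"],np.pad(im,((0,400-im.shape[0]),(0,0),(0,0)))])[:,240:][:,:,::-1])
print(Ro.from_quat(c["q"]).as_matrix().round(3).tolist())
E
```

```text
8.325 [0.451  0.1237 0.242 ] [ 9.251e-01  3.798e-01 -2.000e-04 -0.000e+00] [ 0.1   0.01 -0.46  1.84  0.    1.3  -1.16]
[[0.712, 0.703, -0.0], [0.703, -0.712, -0.0], [-0.0, -0.0, -1.0]]
```

View pics/o3.png

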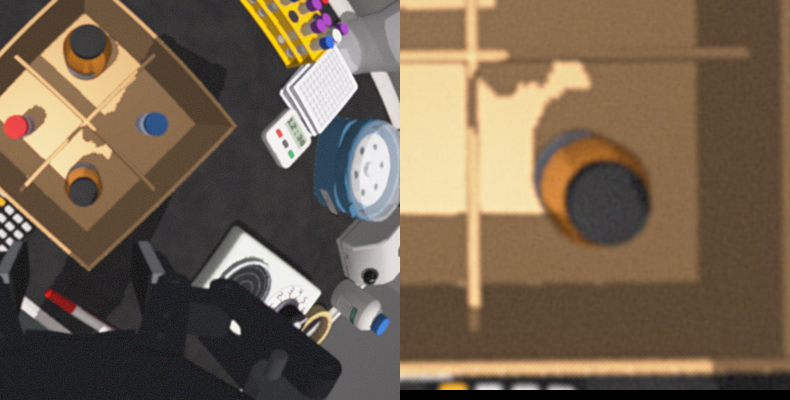

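The view shows the small bottle's cap at (607,203) in the rectified half, i.e. about (0.452, 0.122), with clearance on all sides of its cell. I'll lower and grasp.

To row units: 0.18 m is 0.24, 0.06 m is 0.08.

move_arm:
  plan:
    - {"delta_pos": [0, 0.0027, 0.04], "turn": [0, 0, 0], "fingers": 0.4}
    - {"delta_pos": [0, 0.0027, 0.08], "turn": [0, 0, 0], "fingers": 0.4}
    - {"delta_pos": [0, 0.0027, 0.12], "turn": [0, 0, 0], "fingers": 0.4}
    - {"delta_pos": [0, 0.0027, 0.16], "turn": [0, 0, 0], "fingers": 0.4}
    - {"delta_pos": [0, 0.0027, 0.1867], "turn": [0, 0, 0], "fingers": 0.4}
    - {"delta_pos": [0, 0.0027, 0.2067], "turn": [0, 0, 0], "fingers": 0.4}
    - {"delta_pos": [0, 0.0027, 0.2267], "turn": [0, 0, 0], "fingers": 0.4}
    - {"delta_pos": [0, 0.0027, 0.24], "turn": [0, 0, 0], "fingers": 0.4}
    - {"delta_pos": [0, 0.0027, 0.24], "turn": [0, 0, 0], "fingers": 0.4}

```text
clock: 9.5
position: [0.4552, 0.1227, 0.0629]
ee_rot: [0.925, 0.38, 0.003, 0.0]
ft_force: [10.2, -2.2, -0.1]
grip_width: 0.599
grasp_force: 0.0
```

move_arm:
  plan:
    - {"delta_pos": [0, 0, 0], "turn": [0, 0, 0], "fingers": 0.5}
    - {"delta_pos": [0, 0, 0], "turn": [0, 0, 0], "fingers": 0.55}
    - {"delta_pos": [0, 0, 0], "turn": [0, 0, 0], "fingers": 0.6}
    - {"delta_pos": [0, 0, 0], "turn": [0, 0, 0], "fingers": 0.8}
    - {"delta_pos": [0, 0, 0], "turn": [0, 0, 0], "fingers": 1}
    - {"delta_pos": [0, 0, 0], "turn": [0, 0, 0], "fingers": 1}
    - {"delta_pos": [0, 0, 0], "turn": [0, 0, 0], "fingers": 1}
  force: 25

```text
clock: 10.38
position: [0.4527, 0.1227, 0.0625]
ee_rot: [0.925, 0.381, 0.0, 0.0]
ft_force: [2.8, -1.5, 4.5]
grip_width: 0.463
grasp_force: 25.3
```

To row units: -0.17 m is -0.2267, -0.15 m is -0.2.

move_arm:
  plan:
    - {"delta_pos": [0, 0, -0.0133], "turn": [0, 0, 0], "fingers": 1}
    - {"delta_pos": [0, 0, -0.04], "turn": [0, 0, 0], "fingers": 1}
    - {"delta_pos": [0, 0, -0.08], "turn": [0, 0, 0], "fingers": 1}
    - {"delta_pos": [0, 0, -0.12], "turn": [0, 0, 0], "fingers": 1}
    - {"delta_pos": [0, 0, -0.16], "turn": [0, 0, 0], "fingers": 1}
    - {"delta_pos": [0, 0, -0.2], "turn": [0, 0, 0], "fingers": 1}
    - {"delta_pos": [0, 0, -0.2267], "turn": [0, 0, 0], "fingers": 1}
    - {"delta_pos": [0, 0, -0.2267], "turn": [0, 0, 0], "fingers": 1}
    - {"delta_pos": [0, 0, -0.2267], "turn": [0, 0, 0], "fingers": 1}

```text
clock: 11.5
position: [0.4517, 0.1226, 0.2312]
ee_rot: [0.925, 0.381, -0.001, -0.0]
ft_force: [-1.3, 0.0, -0.9]
grip_width: 0.464
grasp_force: 25.4
```

To row units: 0.222 m is 0.296, 0.217 m is 0.2893.

move_arm:
  plan:
    - {"delta_pos": [-0.0107, 0.016, 0], "turn": [0, 0, 0], "fingers": 1}
    - {"delta_pos": [-0.032, 0.048, 0], "turn": [0, 0, 0], "fingers": 1}
    - {"delta_pos": [-0.056, 0.0853, 0], "turn": [0, 0, 0], "fingers": 1}
    - {"delta_pos": [-0.0827, 0.1253, 0], "turn": [0, 0, 0], "fingers": 1}
    - {"delta_pos": [-0.1093, 0.1653, 0], "turn": [0, 0, 0], "fingers": 1}
    - {"delta_pos": [-0.136, 0.2053, 0], "turn": [0, 0, 0], "fingers": 1}
    - {"delta_pos": [-0.16, 0.2427, 0], "turn": [0, 0, 0], "fingers": 1}
    - {"delta_pos": [-0.18, 0.2733, 0], "turn": [0, 0, 0], "fingers": 1}
    - {"delta_pos": [-0.1907, 0.2893, 0], "turn": [0, 0, 0], "fingers": 1}
    - {"delta_pos": [-0.1953, 0.296, 0], "turn": [0, 0, 0], "fingers": 1}
    - {"delta_pos": [-0.1953, 0.296, 0], "turn": [0, 0, 0], "fingers": 1}
    - {"delta_pos": [-0.1953, 0.296, 0], "turn": [0, 0, 0], "fingers": 1}

```text
clock: 13.0
position: [0.5049, -0.1371, 0.2324]
ee_rot: [0.924, 0.382, 0.0, -0.0]
ft_force: [0.2, 0.5, -0.8]
grip_width: 0.458
grasp_force: 25.4
```

```bash
python3 - <<'E'
from h import *
from workcell import *
o=get_obs(); print(o["clock"],np.round(o["position"],4),o["grip_width"],np.round(o["ft_force"],1))
a=camera("scene"); b=camera("side"); np.savez("s2.npz",**b); np.savez("sc2.npz",**a)
f=lambda c,s:cv2.resize(c["color"][s],(400,400),interpolation=2)
cv2.imwrite("pics/c1.png",np.hstack([f(a,np.s_[80:240,280:440]),f(b,np.s_[120:300,220:400])])[:,:,::-1])
W=cloud(b); u=0
for nm,c in(("scene",a),("side",b)):
    W=cloud(c); m=(c["range_z"]>0)&(abs(W[...,0]-.505)<.045)&(abs(W[...,1]+.138)<.045)&(W[...,2]>.13)&(W[...,2]<.205)
    print(nm,m.sum(),np.round(W[m].min(0),3) if m.any() else "",np.round(W[m].mean(0),3) if m.any() else "")
E
```

```text
13.0 [ 0.5049 -0.1371  0.2324] 0.4581327720040357 [ 0.2  0.5 -0.8]
scene 164 [ 0.487 -0.143  0.176] [ 0.501 -0.123  0.191]
side 312 [ 0.484 -0.163  0.175] [ 0.501 -0.155  0.191]
```

View pics/c1.png

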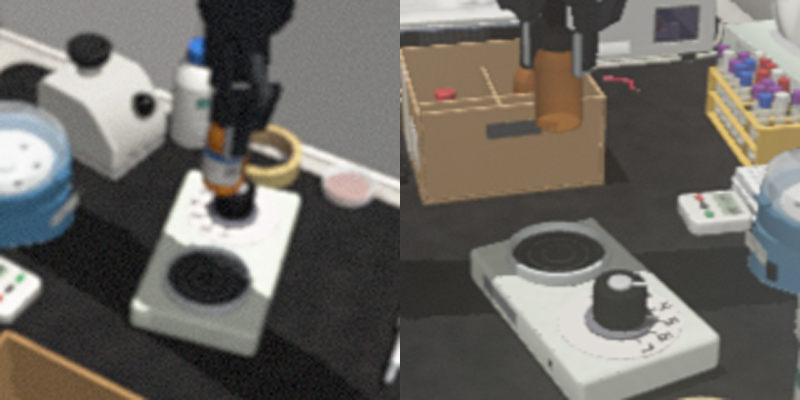

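The views show the bottle upright in the fingers above the platform (left 223,160; right 558,95), its base at z≈0.174. I'll lower it gently and release.

To row units: 0.127 m is 0.1693, 0.125 m is 0.1667.

move_arm:
  plan:
    - {"delta_pos": [0, 0, 0.0267], "turn": [0, 0, 0], "fingers": 1}
    - {"delta_pos": [0, 0, 0.06], "turn": [0, 0, 0], "fingers": 1}
    - {"delta_pos": [0, 0, 0.0933], "turn": [0, 0, 0], "fingers": 1}
    - {"delta_pos": [0, 0, 0.12], "turn": [0, 0, 0], "fingers": 1}
    - {"delta_pos": [0, 0, 0.14], "turn": [0, 0, 0], "fingers": 1}
    - {"delta_pos": [0, 0, 0.1533], "turn": [0, 0, 0], "fingers": 1}
    - {"delta_pos": [0, 0, 0.1613], "turn": [0, 0, 0], "fingers": 1}
    - {"delta_pos": [0, 0, 0.1667], "turn": [0, 0, 0], "fingers": 1}
    - {"delta_pos": [0, 0, 0.1693], "turn": [0, 0, 0], "fingers": 1}
    - {"delta_pos": [0, 0, 0.1693], "turn": [0, 0, 0], "fingers": 1}

```text
clock: 14.35
position: [0.505, -0.1381, 0.1055]
ee_rot: [0.925, 0.381, 0.0, 0.0]
ft_force: [0.5, 0.2, -0.5]
grip_width: 0.463
grasp_force: 25.4
```

To row units: 0.003 m is 0.004, 0.002 m is 0.0027.

move_arm:
  plan:
    - {"delta_pos": [0, 0, 0.0013], "turn": [0, 0, 0], "fingers": 1}
    - {"delta_pos": [0, 0, 0.0027], "turn": [0, 0, 0], "fingers": 1}
    - {"delta_pos": [0, 0, 0.004], "turn": [0, 0, 0], "fingers": 1}
    - {"delta_pos": [0, 0, 0.004], "turn": [0, 0, 0], "fingers": 1}

```text
clock: 14.85
position: [0.505, -0.1381, 0.1025]
ee_rot: [0.925, 0.381, 0.0, 0.0]
ft_force: [-0.9, 0.4, 1.7]
grip_width: 0.462
grasp_force: 25.3
```

To row units: 0.001 m is 0.0013.

move_arm:
  plan:
    - {"delta_pos": [0, 0, 0.0013], "turn": [0, 0, 0], "fingers": 1}
    - {"delta_pos": [0, 0, 0.0013], "turn": [0, 0, 0], "fingers": 1}
    - {"delta_pos": [0, 0, 0.0013], "turn": [0, 0, 0], "fingers": 1}

```text
clock: 15.22
position: [0.5055, -0.1383, 0.1022]
ee_rot: [0.925, 0.381, 0.001, 0.001]
ft_force: [-1.3, -1.5, 7.3]
grip_width: 0.459
grasp_force: 25.0
```

To row units: -0.16 m is -0.2133, -0.13 m is -0.1733.

move_arm:
  plan:
    - {"delta_pos": [0, 0, 0], "turn": [0, 0, 0], "fingers": 0.5}
    - {"delta_pos": [0, 0, 0], "turn": [0, 0, 0], "fingers": 0.45}
    - {"delta_pos": [0, 0, 0], "turn": [0, 0, 0], "fingers": 0.35}
    - {"delta_pos": [0, 0, 0], "turn": [0, 0, 0], "fingers": 0.2}
    - {"delta_pos": [0, 0, 0], "turn": [0, 0, 0], "fingers": 0.2}
    - {"delta_pos": [0, 0, -0.0267], "turn": [0, 0, 0], "fingers": 0.2}
    - {"delta_pos": [0, 0, -0.0667], "turn": [0, 0, 0], "fingers": 0.2}
    - {"delta_pos": [0, 0, -0.12], "turn": [0, 0, 0], "fingers": 0.2}
    - {"delta_pos": [0, 0, -0.1733], "turn": [0, 0, 0], "fingers": 0.2}
    - {"delta_pos": [0, 0, -0.2133], "turn": [0, 0, 0], "fingers": 0.2}
    - {"delta_pos": [0, 0, -0.2133], "turn": [0, 0, 0], "fingers": 0.2}
    - {"delta_pos": [0, 0, -0.2133], "turn": [0, 0, 0], "fingers": 0.2}

```text
clock: 16.73
position: [0.5046, -0.138, 0.2606]
ee_rot: [0.925, 0.381, -0.0, -0.0]
ft_force: [0.6, -0.5, -0.3]
grip_width: 0.8
grasp_force: 0.0
```

```bash
python3 - <<'E'
from h import *
from workcell import *
a=camera("scene"); b=camera("side"); w=wgrab("w4.npz")
f=lambda c,s:cv2.resize(c["color"][s],(400,400),interpolation=2)
o=cv2.resize(ortho(w,.44,.60,-.32,-.08,.077,1667),(400,267))
p=np.zeros((600,800,3),np.uint8); p[:333,:400]=cv2.resize(a["color"][140:340,220:460],(400,333)); p[:333,400:]=cv2.resize(b["color"][130:330,215:455],(400,333)); p[333:600,:400]=o; p[333:,400:]=cv2.resize(w["color"],(400,267))
cv2.imwrite("pics/c2.png",p[:,:,::-1])
for nm,c in(("scene",a),("side",b)):
    W=cloud(c); m=(c["range_z"]>0)&(abs(W[...,0]-.505)<.04)&(abs(W[...,1]+.138)<.04)&(W[...,2]>.122)&(W[...,2]<.135)
    print(nm,m.sum(),np.round(np.median(W[m],0),3),np.round(W[m].max(0),3))
E
```

```text
16.825 [ 0.5044 -0.138   0.2601] [ 9.246e-01  3.810e-01 -8.000e-04 -5.000e-04] [ 0.37  0.11 -0.21  1.69  0.02  1.34 -0.63]
scene 86 [ 0.506 -0.136  0.127] [ 0.52  -0.123  0.129]
side 97 [ 0.503 -0.145  0.126] [ 0.517 -0.127  0.128]
```

View pics/c2.png

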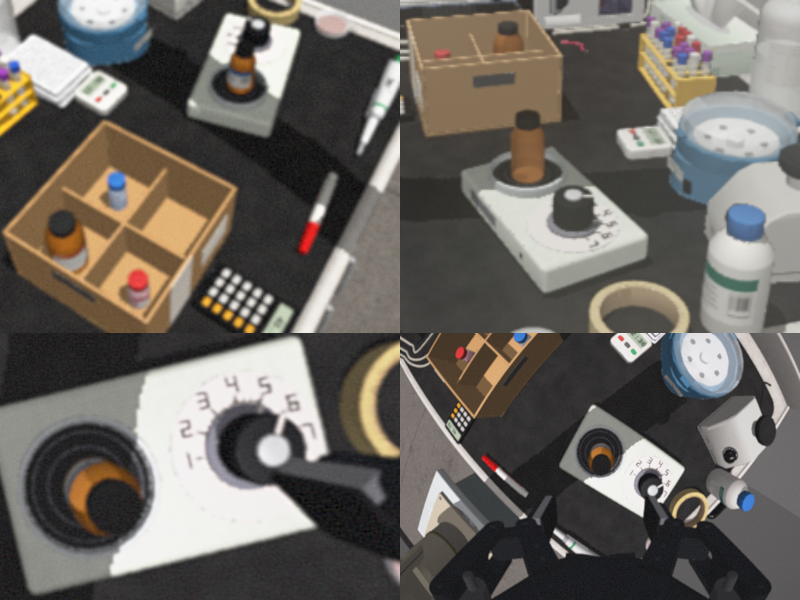

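The bottle stands upright near the platform's middle, with its top at z≈0.127. The mark (280,420, about 15° clockwise of world +x) agrees with 5. The large bottle and both vials are standing in the carton, and the gripper is clear.

```bash
python3 -c "
from workcell import *
print(hand_in())"
```

```text
the job is handed in; nothing more can be done
None
```

The job is handed in, with no verdict returned: the final camera check showed the scale sleeve at 5, the small amber bottle upright near the platform's middle and released, and the other bottle and both vials still standing in the carton.

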